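# Slide the blue specimen case over the tray sill

## Task

Put the blue slide case away in the white tray with the orange sill. Tip its front end (the one with the handle) up onto the sill, keeping its rear edge on the bench and not carrying the case, then slide or push it on over the sill until it lies flat in the tray, snug against the rear wall; leave the grey case where it stands.

Things in the scene. Friction and masses are not known exactly. Their poses are not given: they have to be found in the camera images.
- bluecase_center (a point): Centre of the blue case (the one to put away), 22.5 mm above its underside. A closed box of smooth, slippery plastic (friction about 0.3) 80 mm (its x) by 150 mm (its y) by 45 mm (its z), 0.5 to 0.9 kg, weight in the middle. Its y axis points to its front end, which faces the tray.
- blue_handle (a point): Middle of the blue case's handle bar, at [0, 0.050, 0.0505] m from the case's centre, axes as the case. A rigid round steel bar 9 mm thick and 60 mm long along the case's x, on two posts at its ends, over the front end of the lid, with 23.5 mm free between bar and lid. Gripped lightly across the bar (along the case's y), the case can turn about it.
- blue_rear (a point): Middle of the blue case's rear bottom edge, at [0, -0.075, -0.0225] m from its centre, axes as the case. It is on the bench (height 0) at the start.
- tray: Fixed white tray, grey floor, orange front sill. Origin mid inner space, at bench height; y axis points from the sill to the rear wall, the way the case goes; x along the sill. Inside 320 (x) by 185 mm (y), floor 6 mm high. Sill 16 mm high, y = -0.1045 to -0.0925 m. Rear wall 40 mm high, inner face y = +0.0925 m; side walls 16 mm. The cases stand on the bench 15 to 65 mm before the sill.
- greycase_center (a point): Centre of the grey case, alike in shape and size to the blue one, same axes, standing beside it (left or right, about 70 mm clear between them). Each case is about square to the sill and has room in the tray straight ahead of it. The grey one is not to be moved.

How it is judged:
By the outcome, as a careful person would: the job done as asked, in the order asked, and still so for the second after the job is handed in, with the robot touching nothing.
It also fails if it takes over 48 s, if anything falls off the work surface, if the arm or the gripper's body presses on something with over 40 N, if the wrist force passes 120 N, or if a joint passes its speed limit or range.

## Robot

A 6-joint arm with a two-finger parallel gripper is mounted at the origin on the work surface. World frame = base frame: x ahead of the robot, y to its left, z up, the work surface at z = 0. Lengths are in mm, angles in rad, forces in N, time in s.
With the tool pointing down it reaches from about 425 to 925 mm from the base axis. Payload 12.5 kg.
Tool frame: the origin (TCP) lies at the very end of the fingers, on their centre line; the grasp point (between the pads) lies 19 mm behind it (r.tcp_to_grasp is the distance from the TCP to the grasp point, in mm); z points along the fingers, y is the direction in which the jaws open and shut (so a half turn about z gives the same grasp; the last joint's range is limited). The gripper opens to 85 mm and grips with 20 to 120 N. Pads are 22 mm wide; open, the fingers measure 114 mm over their backs; the gripper's body (76 mm by 85 mm) begins 54 mm behind the grasp point. The pads swing forward as they close: fully open they stand 13 mm farther back than shut.
Start: joints at [0.996, 0.491, 1.559, -0, 1.092, -0.106], TCP at [282.371, 557.594, 231.327] pointing down, gripper open.
Joint ranges: [-3.1, 3.1], [-0.84, 2.19], [0.05, 2.79], [-1.13, 4.28], [0.06, 2.93], [-2.69, 2.69]. Speed limits (rad/s): [2.22, 2.22, 2.79, 3.14, 3.14, 3.14].

## Interface

Orientations are given as a unit quaternion [x, y, z, w].
In Python, from rig import r gives the robot as it stands.
- The arm moves only by the tool send_rows, never from a script. Its argument "targets" is a list of rows, each an object of numbers: "ax", "ay", "az": the turn, a rotation vector about the tool's x, y, z in degrees; "x", "y", "z": the shift along the tool's x, y, z in m; "fingers": the finger opening in m, from 0 to 0.0854. In form: [{"ax": .., "ay": .., "az": .., "x": .., "y": .., "z": .., "fingers": ..}, ...]. A call has 1 to 12 rows; each row is the pose to reach, as a shift and turn from the pose commanded when the call began, along the tool's axes at that moment; what a row does not reach only later rows make up. A row lasts 1/12 s, in which the tool goes at most 41.7 mm and 7.16 degrees, less where a joint would pass 70% of its speed; a pose out of reach is approached as far as the arm can. A call with a gripper value outside its range is refused whole. The fingers move at their own pace and stop on an object; "squeeze" is the grip in N (left out, the last holds). Time passes only in rows, so rows that repeat a pose let the fingers close. It gives the time, the measured TCP pose, the force and the opening at its end, in the units of the state.
- r.get_obs(): the state, without advancing time (a new reading comes with each control period).
- r.read_camera(name): name is "side" or "top"; returns the picture (480x640x3 uint8, blue, green, red); there is no depth.
- r.camera_params(name): a dict with "fx", "fy", "cx", "cy" (pixels), "k1" (the pictures are not rectified: a ray, as slopes to the right and down, at radius r is drawn at 1 + k1 r^2 times it, then the intrinsics apply), "rvec" (rotation vector, rad) and "tvec" (3), from world to camera coordinates, as OpenCV has them. Camera axes: x right, y down, z forward; pixel columns grow to the right and rows downward; lengths in mm; the calibration is good to about 2 mm. A picture is of the moment at which its call begins. camera_params takes no time and is no camera call.
- r.hand_in(): hands the job in, once; it reports no verdict.
The state is a dict: "clock": time; "qpos": joint angles; "qvel": joint speeds; "effort": joint torques, N m; "position": TCP position; "ee_rot": TCP orientation; "force": force on the tool from outside, world axes, zero at the start; "wrist_torque": the same for the moment, N m; "finger_gap": opening from 0.0 (shut) to 1.0 (fully open).
Only numpy, scipy, OpenCV 4.12 (cv2) and the standard library are available. Lean on these libraries where they do the work, as an engineer would, in place of code of your own. Each camera call takes 0.05 s, during which the arm holds its last target.

## Working session

There is one attempt and no reset: what is moved stays moved. The work goes in short steps, Python scripts to look and compute and a tool call to move; the robot and the scene stay as the last step left them, time stands still between calls to the robot, and variables do not carry over. Pictures are saved under pics/ and viewed, and the job is handed in when it is done.

Besides the shell and the picture viewer there is one more tool, called after "Emit:" by a JSON object that holds its "name" and its "arguments". send_rows: Moves the arm, as the interface text tells. Its arguments: {"type":"object","properties":{"targets":{"type":"array","items":{"type":"object","properties":{"ax":{"type":"number"},"ay":{"type":"number"},"az":{"type":"number"},"x":{"type":"number"},"y":{"type":"number"},"z":{"type":"number"},"fingers":{"type":"number"}}}},"squeeze":{"type":"number"}},"required":["targets"]}

```bash
ls; mkdir -p pics; python3 - <<'E'
from rig import r
import cv2
for n in("side","top"):
    cv2.imwrite(f"pics/{n}0.png",r.read_camera(n)); print(r.camera_params(n))
o=r.get_obs(); print(o)
E
```

```text
pics
{'fx': 547.5490716268583, 'fy': 547.5490716268583, 'cx': 313.1125238671691, 'cy': 241.3307124860346, 'k1': -0.05537028635670608, 'rvec': array([ 0.143727  , -2.89636943,  1.13926094]), 'tvec': array([589.43699553, 101.13258334, 763.58243589])}
{'fx': 518.1980244132423, 'fy': 518.1980244132423, 'cx': 327.3795445459197, 'cy': 239.10285265121422, 'k1': 0.05104362936520584, 'rvec': array([ 2.19341534, -2.16943487,  0.07523281]), 'tvec': array([  6.19864416, 574.50786373, 670.67726809])}
{'clock': 0.1, 'qpos': array([ 9.96407568e-01,  4.91516637e-01,  1.55941483e+00,  9.58105869e-06,
        1.09168746e+00, -1.05603605e-01]), 'qvel': array([ 0.00026096, -0.00016774, -0.00010042,  0.00103875,  0.00095643,
        0.00015724]), 'effort': array([ 3.84908519e-03, -6.19438720e+01, -2.62035817e+01, -7.79789980e-05,
        2.94568934e-03,  3.29327861e-05]), 'position': array([282.24349465, 557.40916072, 230.76632645]), 'ee_rot': array([ 2.32254335e-01,  9.72654955e-01, -4.82342479e-04, -1.75128322e-04]), 'force': array([-1.41507499, -0.66229256, -0.59097566]), 'wrist_torque': array([0.01581045, 0.02705039, 0.00816641]), 'finger_gap': 0.9985365369665004}
```

View pics/side0.png

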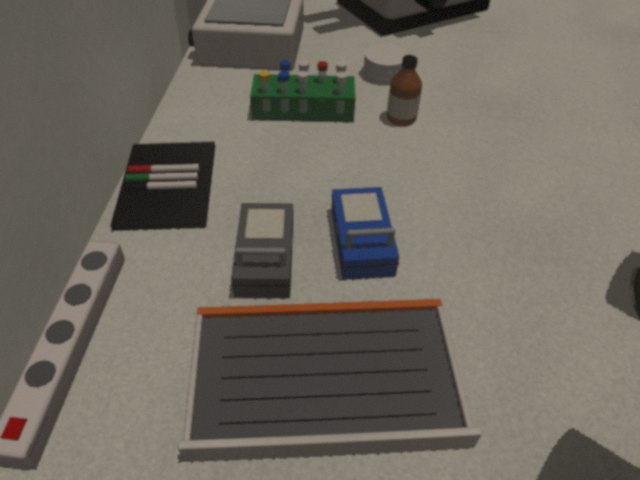

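View pics/top0.png

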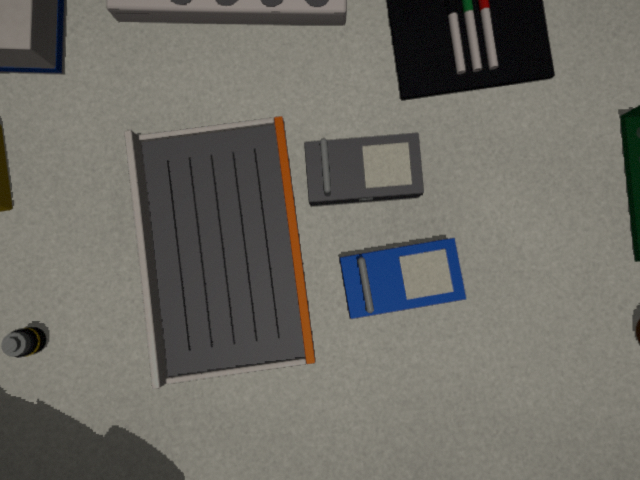

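```bash
python3 - <<'E'
import cv2
t=cv2.imread("pics/top0.png"); s=cv2.imread("pics/side0.png")
g=lambda i:cv2.convertScaleAbs(i,alpha=1.6)
cv2.imwrite("pics/tc1.png",g(cv2.resize(t[220:340,320:480],None,fx=5,fy=5,interpolation=cv2.INTER_CUBIC)))
cv2.imwrite("pics/tc2.png",g(cv2.resize(t[100:400,120:330],None,fx=2,fy=2,interpolation=cv2.INTER_CUBIC)))
cv2.imwrite("pics/sc1.png",g(cv2.resize(s[180:320,220:420],None,fx=4,fy=4,interpolation=cv2.INTER_CUBIC)))
E
```

```text
(no output)
```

View pics/tc1.png

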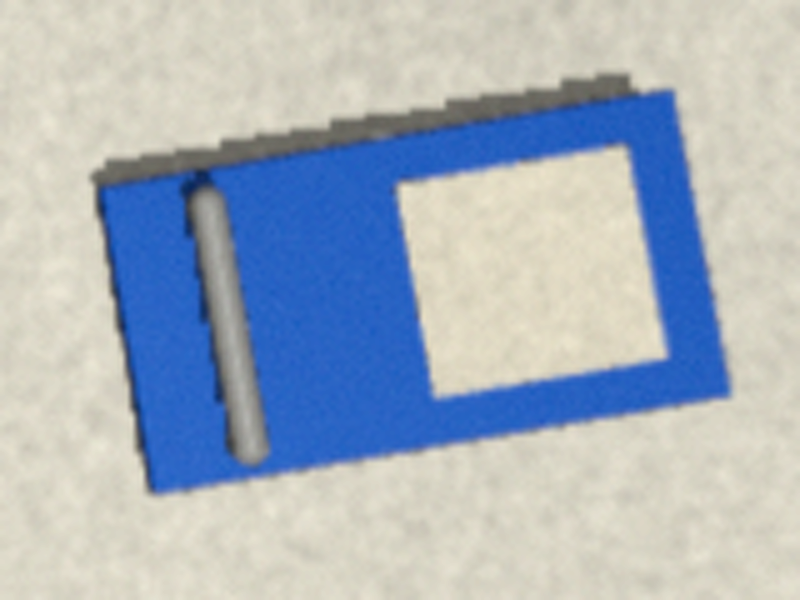

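View pics/tc2.png

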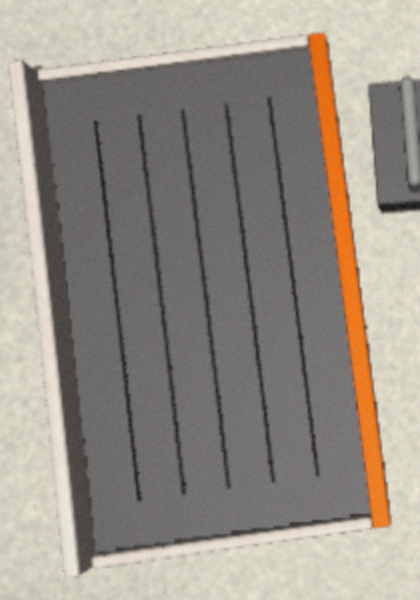

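View pics/sc1.png

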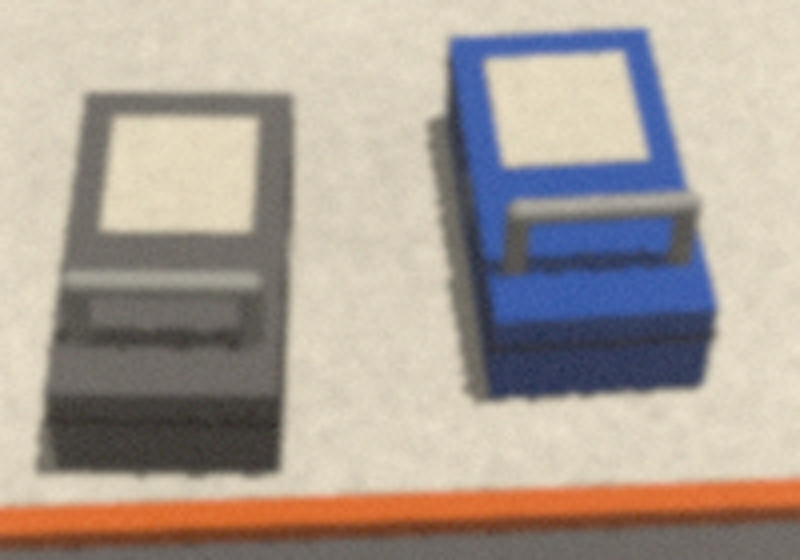

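```bash
cat > h.py <<'E'
import numpy as np, cv2
from scipy.optimize import least_squares
from scipy.spatial.transform import Rotation as R
from rig import r
P={n:r.camera_params(n) for n in("side","top")}
def proj(n,X):
    p=P[n];K=np.array([[p['fx'],0,p['cx']],[0,p['fy'],p['cy']],[0,0,1]])
    return cv2.projectPoints(np.atleast_2d(np.array(X,float)),p['rvec'],p['tvec'],K,np.array([p['k1'],0,0,0]))[0][:,0]
def ray(n,uv,z):
    p=P[n];K=np.array([[p['fx'],0,p['cx']],[0,p['fy'],p['cy']],[0,0,1]])
    a=cv2.undistortPoints(np.array([[uv]],float),K,np.array([p['k1'],0,0,0]))[0,0]
    Rm=R.from_rotvec(p['rvec']).as_matrix();c=-Rm.T@p['tvec'];d=Rm.T@np.r_[a,1]
    return c+d*(z-c[2])/d[2]
def place(q,L):
    c,s=np.cos(q[2]),np.sin(q[2]);L=np.atleast_2d(L)
    return np.c_[q[0]+c*L[:,0]-s*L[:,1],q[1]+s*L[:,0]+c*L[:,1],L[:,2]]
def fit(obs,q0):  # obs: (cam,local xyz,uv)
    f=lambda q:np.concatenate([proj(n,place(q,l))[0]-uv for n,l,uv in obs])
    s=least_squares(f,q0,x_scale=[10,10,.1]);return s.x,s.fun.reshape(-1,2)
E
python3 - <<'E'
from h import *
np.set_printoptions(precision=2,suppress=True)
# tray y dir guess
for n,uv,z in [("top",(282.5,117),16),("top",(315,362),16),("top",(274,118),16),("top",(307,363.5),16),("side",(199,307),16),("side",(440,300),16),("top",(340.6,257.4),45),("top",(350,318.6),45),("top",(454.4,238.4),45),("top",(466,299.4),45),("side",(332.5,189.5),45),("side",(381.3,187.5),45),("side",(343,259.5),45),("side",(398.8,255.8),45)]:
    print(n,uv,ray(n,uv,z))
E
```

```text
top (282.5, 117) [741.28  75.68  16.  ]
top (315, 362) [412.14  27.05  16.  ]
top (274, 118) [739.76  87.25  16.  ]
top (307, 363.5) [410.08  37.57  16.  ]
side (199, 307) [741.03  76.43  16.  ]
side (440, 300) [412.99  30.81  16.  ]
top (340.6, 257.4) [549.25  -4.87  45.  ]
top (350, 318.6) [471.5  -17.54  45.  ]
top (454.4, 238.4) [ 575.32 -150.69   45.  ]
top (466, 299.4) [ 497.7  -164.69   45.  ]
side (332.5, 189.5) [ 576.05 -148.92   45.  ]
side (381.3, 187.5) [ 499.17 -162.01   45.  ]
side (343, 259.5) [551.02  -4.2   45.  ]
side (398.8, 255.8) [473.05 -19.23  45.  ]
```

```bash
python3 - <<'E'
from h import *
np.set_printoptions(precision=2,suppress=True)
# blue case: local origin at centre, z=world
b=[("top",(40,75,45),(340.6,257.4)),("top",(-40,75,45),(350,318.6)),("top",(40,-75,45),(454.4,238.4)),("top",(-40,-75,45),(466,299.4)),
("side",(40,-75,45),(332.5,189.5)),("side",(-40,-75,45),(381.3,187.5)),("side",(40,75,45),(343,259.5)),("side",(-40,75,45),(398.8,255.8)),
("side",(40,75,0),(342,279)),("side",(-40,75,0),(395.5,276))]
q,e=fit(b,[524,-84,.17]);print("blue",q,np.degrees(q[2]));print(e.round(1).tolist())
# tray: 166 half ext assumed
t=[("top",(166,-104.5,16),(282.5,117)),("top",(-166,-104.5,16),(315,362)),("top",(166,-92.5,16),(274,118)),("top",(-166,-92.5,16),(307,363.5)),("side",(166,-104.5,16),(199,307)),("side",(-166,-104.5,16),(440,300))]
qt,e=fit(t,[560,150,.15]);print("tray",qt,np.degrees(qt[2]));print(e.round(1).tolist())
np.save("q.npy",[q,qt])
c,s=np.cos(qt[2]),np.sin(qt[2]);d=q[:2]-qt[:2];print("case in tray",c*d[0]+s*d[1],-s*d[0]+c*d[1],"yaw",np.degrees(q[2]-qt[2]))
h=place(q,[0,50,73]);print("handle",h)
for x in(-30,0,30):print("handle px",proj("top",place(q,[x,50,73])),proj("side",place(q,[x,50,73])))
for X in [(166,92.5,40),(-166,92.5,40)]:print(proj("top",place(qt,X)),proj("side",place(qt,X)))
g=[ray("top",uv,45) for uv in [(305,143),(417,134),(422,194),(309,204)]];print(g)
o=r.get_obs();print(R.from_quat(o['ee_rot']).as_matrix(),o['position'],o['finger_gap'])
E
```

```text
blue [524.11 -84.66   0.17] 9.993035156954383
[[-0.8, -1.0], [0.2, -0.2], [0.7, -0.9], [0.6, -0.0], [-0.2, -1.1], [0.9, -1.4], [0.4, 0.2], [1.0, 0.9], [-0.2, 1.0], [0.4, 0.9]]
tray [561.51 154.95   0.15] 8.368615473283597
[[-0.0, 0.2], [-0.3, -0.3], [-0.3, 0.4], [-1.3, -0.5], [0.2, -0.4], [0.2, -1.9]]
case in tray -71.87397488389765 -231.60948587598205 yaw 1.624419683670785
handle [[515.44 -35.42  73.  ]]
handle px [[369.9  308.74]] [[391.92 230.46]]
handle px [[365.75 284.38]] [[370.73 231.53]]
handle px [[361.64 260.22]] [[349.41 232.6 ]]
[[131.34 130.89]] [[180.44 439.64]]
[[159.45 386.77]] [[479.84 425.87]]
[array([698.08,  42.99,  45.  ]), array([ 711.24, -102.86,   45.  ]), array([ 632.48, -109.37,   45.  ]), array([617.99,  36.71,  45.  ])]
[[-0.89  0.45 -0.  ]
 [ 0.45  0.89 -0.  ]
 [ 0.   -0.   -1.  ]] [282.24 557.41 230.77] 0.9985365369665004
```

```bash
cat >> h.py <<'E'
def rel(cmdR,cmdp,goalR,goalp):
    v=(cmdR.inv()*goalR).as_rotvec(degrees=True);d=cmdR.inv().apply(np.array(goalp)-cmdp)/1000
    return v.round(2),d.round(4)
def down(yawdeg): # tool z down, tool y at heading yawdeg
    a=np.radians(yawdeg);y=np.array([np.cos(a),np.sin(a),0]);z=np.array([0,0,-1.]);x=np.cross(y,z)
    return R.from_matrix(np.c_[x,y,z])
def st():
    o=r.get_obs();M=R.from_quat(o['ee_rot']).as_matrix()
    print("t",round(o['clock'],2),"pos",o['position'].round(1),"heading",np.degrees(np.arctan2(M[1,1],M[0,1])).round(2),"tz",M[:,2].round(3),"F",o['force'].round(1),"gap",round(o['finger_gap']*85.4,1),"q",o['qpos'].round(2))
E
python3 - <<'E'
from h import *
o=r.get_obs();C=R.from_quat(o['ee_rot'])
print(rel(C,np.array([282.371,557.594,231.327]),down(99.99),[515.4,-35.4,150]))
E
```

```text
(array([-5.000e-02, -3.000e-02, -3.685e+01]), array([-0.4758, -0.4237,  0.0817]))
```

Emit:
{"name": "send_rows", "arguments": {"targets": [{"x": -0.4758,"y": -0.4237,"z": 0.0817,"az": -36.85,"fingers": 0.05},{"x": -0.4758,"y": -0.4237,"z": 0.0817,"az": -36.85,"fingers": 0.05},{"x": -0.4758,"y": -0.4237,"z": 0.0817,"az": -36.85,"fingers": 0.05},{"x": -0.4758,"y": -0.4237,"z": 0.0817,"az": -36.85,"fingers": 0.05},{"x": -0.4758,"y": -0.4237,"z": 0.0817,"az": -36.85,"fingers": 0.05},{"x": -0.4758,"y": -0.4237,"z": 0.0817,"az": -36.85,"fingers": 0.05},{"x": -0.4758,"y": -0.4237,"z": 0.0817,"az": -36.85,"fingers": 0.05},{"x": -0.4758,"y": -0.4237,"z": 0.0817,"az": -36.85,"fingers": 0.05},{"x": -0.4758,"y": -0.4237,"z": 0.0817,"az": -36.85,"fingers": 0.05},{"x": -0.4758,"y": -0.4237,"z": 0.0817,"az": -36.85,"fingers": 0.05},{"x": -0.4758,"y": -0.4237,"z": 0.0817,"az": -36.85,"fingers": 0.05},{"x": -0.4758,"y": -0.4237,"z": 0.0817,"az": -36.85,"fingers": 0.05}], "squeeze": 20}}

```text
invalid input at $.targets[0]: expected keys ax, ay, az, x, y, z, fingers
```

```bash
python3 - <<'E'
from h import *
st();o=r.get_obs()
print(rel(R.from_quat(o['ee_rot']),o['position'],down(99.99),[515.4,-35.4,150]))
E
```

```text
t 0.1 pos [282.2 557.4 230.8] heading 63.14 tz [-0.001 -0.001 -1.   ] F [-1.4 -0.7 -0.6] gap 85.3 q [ 1.    0.49  1.56  0.    1.09 -0.11]
(array([-5.000e-02, -3.000e-02, -3.685e+01]), array([-0.4758, -0.4234,  0.0811]))
```

Emit:
{"name": "send_rows", "arguments": {"targets": [{"ax": 0,"ay": 0,"x": -0.4758,"y": -0.4237,"z": 0.0817,"az": -36.85,"fingers": 0.05},{"ax": 0,"ay": 0,"x": -0.4758,"y": -0.4237,"z": 0.0817,"az": -36.85,"fingers": 0.05},{"ax": 0,"ay": 0,"x": -0.4758,"y": -0.4237,"z": 0.0817,"az": -36.85,"fingers": 0.05},{"ax": 0,"ay": 0,"x": -0.4758,"y": -0.4237,"z": 0.0817,"az": -36.85,"fingers": 0.05},{"ax": 0,"ay": 0,"x": -0.4758,"y": -0.4237,"z": 0.0817,"az": -36.85,"fingers": 0.05},{"ax": 0,"ay": 0,"x": -0.4758,"y": -0.4237,"z": 0.0817,"az": -36.85,"fingers": 0.05},{"ax": 0,"ay": 0,"x": -0.4758,"y": -0.4237,"z": 0.0817,"az": -36.85,"fingers": 0.05},{"ax": 0,"ay": 0,"x": -0.4758,"y": -0.4237,"z": 0.0817,"az": -36.85,"fingers": 0.05},{"ax": 0,"ay": 0,"x": -0.4758,"y": -0.4237,"z": 0.0817,"az": -36.85,"fingers": 0.05},{"ax": 0,"ay": 0,"x": -0.4758,"y": -0.4237,"z": 0.0817,"az": -36.85,"fingers": 0.05},{"ax": 0,"ay": 0,"x": -0.4758,"y": -0.4237,"z": 0.0817,"az": -36.85,"fingers": 0.05},{"ax": 0,"ay": 0,"x": -0.4758,"y": -0.4237,"z": 0.0817,"az": -36.85,"fingers": 0.05}], "squeeze": 20}}

```text
clock: 1.1
position: [461.1, 101.8, 168.5]
ee_rot: [-0.087, 0.996, 0.0, -0.0]
force: [0.9, 1.2, -0.0]
finger_gap: 0.583
```

```bash
python3 - <<'E'
from h import *
st();o=r.get_obs()
print(rel(R.from_quat(o['ee_rot']),o['position'],down(99.99),[515.4,-35.4,150]))
E
```

```text
t 1.1 pos [461.1 101.8 168.5] heading 99.99 tz [-0.  0. -1.] F [ 0.9  1.2 -0. ] gap 49.8 q [ 0.08  0.36  2.    0.    0.78 -1.67]
(array([ 0.01, -0.  ,  0.  ]), array([-0.0297, -0.1445,  0.0185]))
```

Emit:
{"name": "send_rows", "arguments": {"targets": [{"ax": 0,"ay": 0,"az": 0,"x": -0.01,"y": -0.04,"z": 0.005,"fingers": 0.05},{"ax": 0,"ay": 0,"az": 0,"x": -0.02,"y": -0.08,"z": 0.012,"fingers": 0.05},{"ax": 0,"ay": 0,"az": 0,"x": -0.026,"y": -0.11,"z": 0.018,"fingers": 0.05},{"ax": 0,"ay": 0,"az": 0,"x": -0.026,"y": -0.11,"z": 0.018,"fingers": 0.05},{"ax": 0,"ay": 0,"az": 0,"x": -0.026,"y": -0.11,"z": 0.018,"fingers": 0.05},{"ax": 0,"ay": 0,"az": 0,"x": -0.026,"y": -0.11,"z": 0.018,"fingers": 0.05}]}}

```text
clock: 1.6
position: [505.1, 0.2, 150.6]
ee_rot: [-0.087, 0.996, 0.0, -0.0]
force: [-0.2, 0.4, -1.1]
finger_gap: 0.584
```

```bash
python3 - <<'E'
from h import *
st();o=r.get_obs()
print(rel(R.from_quat(o['ee_rot']),o['position'],down(99.99),[515.4,-35.4,57]))
cv2.imwrite("pics/t1.png",r.read_camera("top")[200:380,300:540].repeat(3,0).repeat(3,1))
cv2.imwrite("pics/s1.png",r.read_camera("side")[100:300,250:490].repeat(3,0).repeat(3,1))
E
```

```text
t 1.6 pos [5.051e+02 2.000e-01 1.506e+02] heading 99.96 tz [-0.001  0.    -1.   ] F [-0.2  0.4 -1.1] gap 49.8 q [-0.13  0.43  1.94  0.    0.77 -1.88]
(array([ 0.03, -0.04, -0.03]), array([-0.0041, -0.0369,  0.0936]))
```

View pics/s1.png

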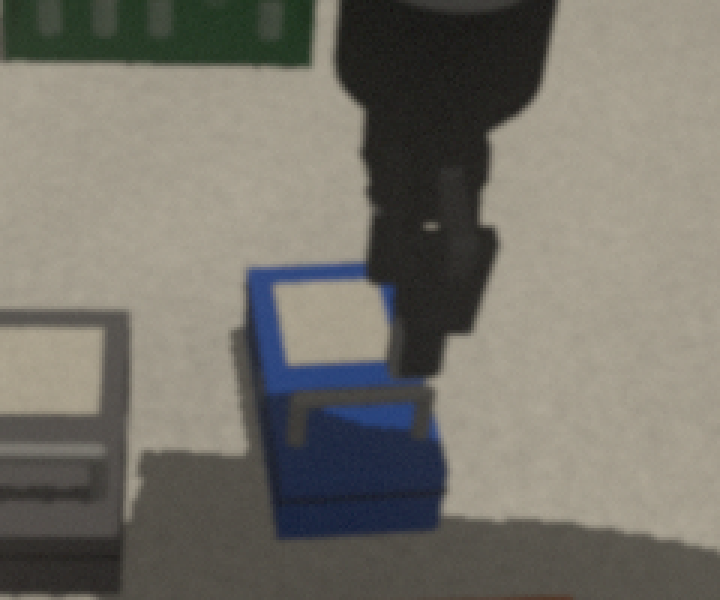

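View pics/t1.png

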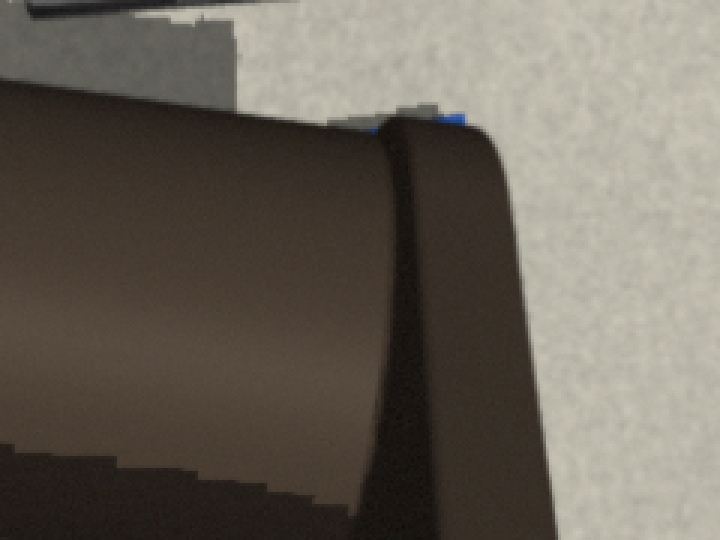

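Emit:
{"name": "send_rows", "arguments": {"targets": [{"ax": 0,"ay": 0,"az": 0,"x": -0.004,"y": -0.037,"z": 0.0,"fingers": 0.05},{"ax": 0,"ay": 0,"az": 0,"x": -0.004,"y": -0.037,"z": 0.03,"fingers": 0.05},{"ax": 0,"ay": 0,"az": 0,"x": -0.004,"y": -0.037,"z": 0.05,"fingers": 0.05},{"ax": 0,"ay": 0,"az": 0,"x": -0.004,"y": -0.037,"z": 0.05,"fingers": 0.05},{"ax": 0,"ay": 0,"az": 0,"x": -0.004,"y": -0.037,"z": 0.05,"fingers": 0.05}]}}

```text
clock: 2.12
position: [515.5, -34.8, 100.7]
ee_rot: [-0.088, 0.996, 0.0, -0.001]
force: [-0.4, 0.5, 1.8]
finger_gap: 0.585
```

```bash
python3 - <<'E'
from h import *
st();o=r.get_obs()
print(rel(R.from_quat(o['ee_rot']),o['position'],down(99.99),[515.4,-35.4,57]))
cv2.imwrite("pics/s2.png",r.read_camera("side")[150:300,300:500].repeat(4,0).repeat(4,1))
E
```

```text
t 2.12 pos [515.5 -34.8 100.7] heading 100.07 tz [-0.002  0.    -1.   ] F [-0.4  0.5  1.8] gap 50.0 q [-0.2   0.52  1.95  0.    0.67 -1.94]
(array([ 0.04, -0.09,  0.08]), array([ 0.0001, -0.0006,  0.0437]))
```

View pics/s2.png

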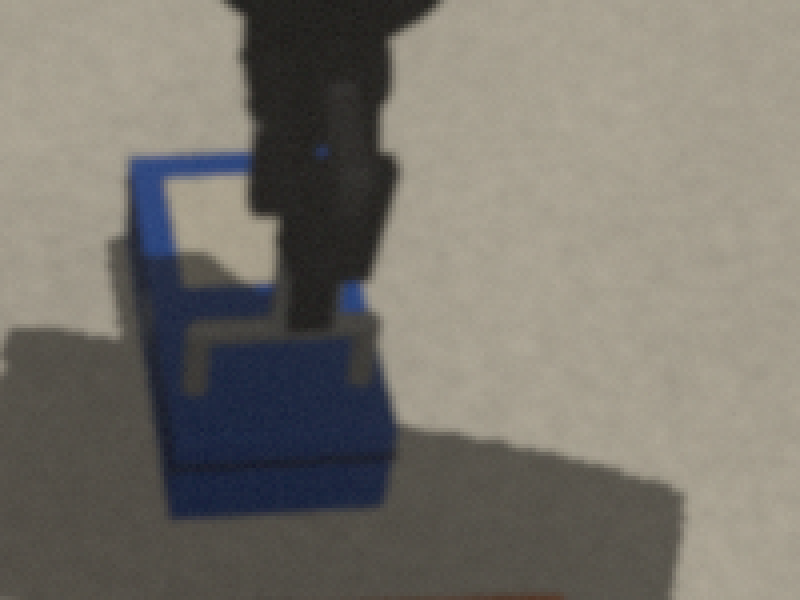

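Emit:
{"name": "send_rows", "arguments": {"targets": [{"ax": 0,"ay": 0,"az": 0,"x": 0,"y": -0.0005,"z": 0.02,"fingers": 0.05},{"ax": 0,"ay": 0,"az": 0,"x": 0,"y": -0.0005,"z": 0.035,"fingers": 0.05},{"ax": 0,"ay": 0,"az": 0,"x": 0,"y": -0.0005,"z": 0.0435,"fingers": 0.05},{"ax": 0,"ay": 0,"az": 0,"x": 0,"y": -0.0005,"z": 0.0435,"fingers": 0.05},{"ax": 0,"ay": 0,"az": 0,"x": 0,"y": -0.0005,"z": 0.0435,"fingers": 0.03},{"ax": 0,"ay": 0,"az": 0,"x": 0,"y": -0.0005,"z": 0.0435,"fingers": 0.02},{"ax": 0,"ay": 0,"az": 0,"x": 0,"y": -0.0005,"z": 0.0435,"fingers": 0.012},{"ax": 0,"ay": 0,"az": 0,"x": 0,"y": -0.0005,"z": 0.0435,"fingers": 0.012}], "squeeze": 20}}

```text
clock: 2.83
position: [516.3, -36.3, 58.0]
ee_rot: [-0.087, 0.996, -0.0, 0.001]
force: [-0.6, -0.4, 0.1]
finger_gap: 0.139
```

```bash
python3 - <<'E'
from h import *
st()
cv2.imwrite("pics/s3.png",r.read_camera("side")[150:300,300:500].repeat(4,0).repeat(4,1))
E
```

```text
t 2.83 pos [516.3 -36.3  58. ] heading 99.99 tz [ 0.001 -0.    -1.   ] F [-0.6 -0.4  0.1] gap 11.9 q [-0.2   0.59  1.98  0.    0.57 -1.94]
```

View pics/s3.png

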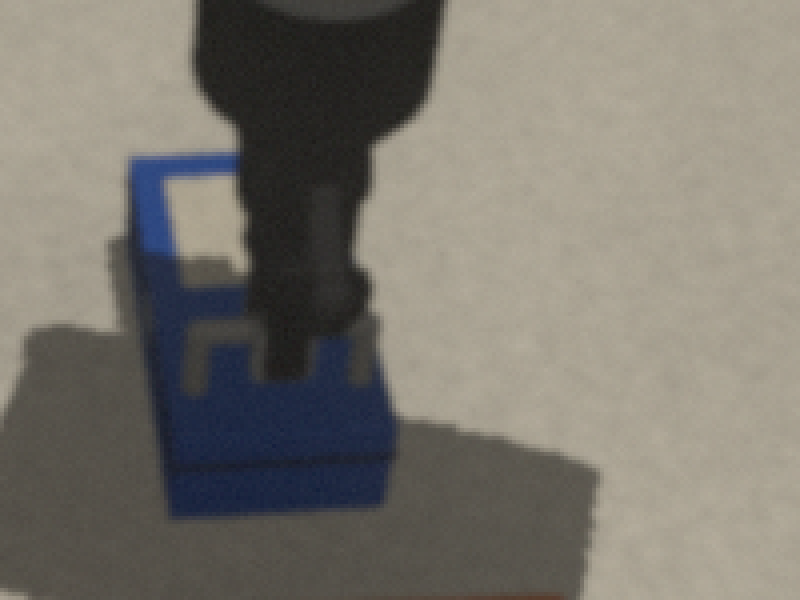

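Emit:
{"name": "send_rows", "arguments": {"targets": [{"ax": 0,"ay": 0,"az": 0,"x": 0,"y": 0,"z": 0,"fingers": 0.004},{"ax": 0,"ay": 0,"az": 0,"x": 0,"y": 0,"z": 0,"fingers": 0.004},{"ax": 0,"ay": 0,"az": 0,"x": 0,"y": 0,"z": 0,"fingers": 0.004},{"ax": 0,"ay": 0,"az": 0,"x": 0,"y": 0,"z": 0,"fingers": 0.004},{"ax": 0,"ay": 0,"az": 0,"x": 0,"y": -0.0016,"z": -0.0027,"fingers": 0.004},{"ax": 0,"ay": 0,"az": 0,"x": 0,"y": -0.0033,"z": -0.0054,"fingers": 0.004},{"ax": 0,"ay": 0,"az": 0,"x": 0,"y": -0.005,"z": -0.008,"fingers": 0.004},{"ax": 0,"ay": 0,"az": 0,"x": 0,"y": -0.0068,"z": -0.0106,"fingers": 0.004},{"ax": 0,"ay": 0,"az": 0,"x": 0,"y": -0.0087,"z": -0.0132,"fingers": 0.004},{"ax": 0,"ay": 0,"az": 0,"x": 0,"y": -0.0106,"z": -0.0157,"fingers": 0.004},{"ax": 0,"ay": 0,"az": 0,"x": 0,"y": -0.0145,"z": -0.0206,"fingers": 0.004},{"ax": 0,"ay": 0,"az": 0,"x": 0,"y": -0.0145,"z": -0.0206,"fingers": 0.004}], "squeeze": 20}}

```text
clock: 3.88
position: [518.9, -51.2, 78.7]
ee_rot: [-0.087, 0.996, -0.0, 0.001]
force: [0.8, 0.9, -3.0]
finger_gap: 0.095
```

```bash
python3 - <<'E'
from h import *
st()
cv2.imwrite("pics/s4.png",r.read_camera("side")[150:300,300:500].repeat(4,0).repeat(4,1))
E
```

```text
t 3.88 pos [518.9 -51.2  78.7] heading 99.97 tz [ 0.001 -0.    -1.   ] F [ 0.8  0.9 -3. ] gap 8.1 q [-0.23  0.56  1.96  0.    0.62 -1.97]
```

View pics/s4.png

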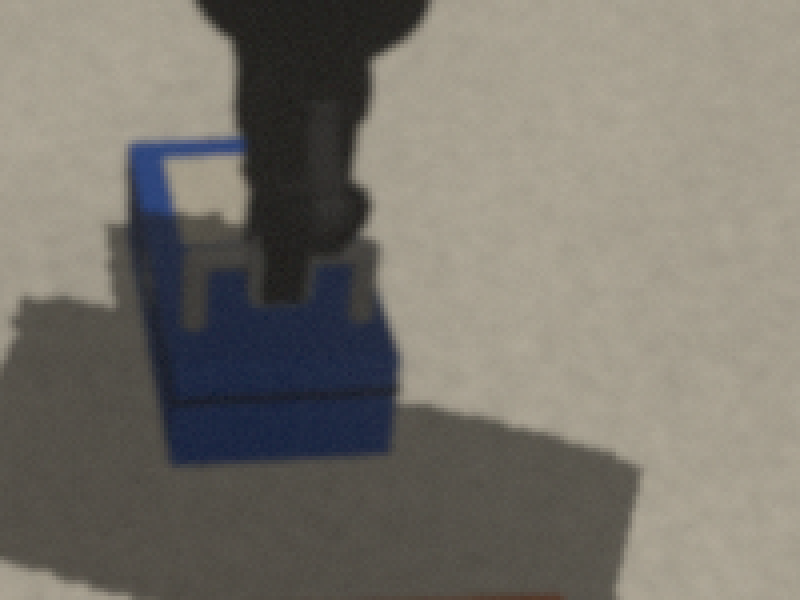

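```bash
cat >> h.py <<'E'
def case_pts(rear_xy,yaw,tilt,L,zr=0):  # L rel. rear-bottom-mid; tilt deg front up
    t=np.radians(tilt);L=np.atleast_2d(np.array(L,float))
    M=np.c_[L[:,0],L[:,1]*np.cos(t)-L[:,2]*np.sin(t),L[:,1]*np.sin(t)+L[:,2]*np.cos(t)+zr]
    return place([rear_xy[0],rear_xy[1],yaw],M)
E
python3 - <<'E'
from h import *
q,qt=np.load("q.npy"); rear=place(q,[0,-75,0])[0]
print(rear)
for tilt,zr in((10,0),(10,5),(0,0),(5,12)):
    print(tilt,zr,proj("side",case_pts(rear,q[2],tilt,[[40,150,0],[-40,150,0],[40,0,45]],zr)).round(1).tolist())
E
```

```text
[ 537.12688972 -158.520552      0.        ]
10 0 [[342.5, 267.2], [397.8, 264.2], [331.8, 185.4]]
10 5 [[342.7, 265.0], [398.2, 261.9], [331.9, 183.1]]
0 0 [[341.8, 280.0], [395.9, 276.9], [332.3, 188.4]]
5 12 [[342.6, 268.6], [397.9, 265.5], [332.3, 181.1]]
```

Emit:
{"name": "send_rows", "arguments": {"targets": [{"ax": 0,"ay": 0,"az": 0.1,"x": -0.0001,"y": 0.004,"z": 0,"fingers": 0.004},{"ax": 0,"ay": 0,"az": 0.3,"x": -0.0003,"y": 0.012,"z": 0,"fingers": 0.004},{"ax": 0,"ay": 0,"az": 0.5,"x": -0.0006,"y": 0.021,"z": 0,"fingers": 0.004},{"ax": 0,"ay": 0,"az": 0.7,"x": -0.0009,"y": 0.03,"z": 0,"fingers": 0.004},{"ax": 0,"ay": 0,"az": 0.9,"x": -0.0011,"y": 0.039,"z": 0,"fingers": 0.004},{"ax": 0,"ay": 0,"az": 1.1,"x": -0.0014,"y": 0.048,"z": 0,"fingers": 0.004},{"ax": 0,"ay": 0,"az": 1.3,"x": -0.0016,"y": 0.057,"z": 0,"fingers": 0.004},{"ax": 0,"ay": 0,"az": 1.5,"x": -0.0019,"y": 0.066,"z": 0,"fingers": 0.004},{"ax": 0,"ay": 0,"az": 1.6,"x": -0.0021,"y": 0.075,"z": 0,"fingers": 0.004},{"ax": 0,"ay": 0,"az": 1.6,"x": -0.0023,"y": 0.081,"z": 0,"fingers": 0.004},{"ax": 0,"ay": 0,"az": 1.6,"x": -0.0024,"y": 0.084,"z": 0,"fingers": 0.004},{"ax": 0,"ay": 0,"az": 1.6,"x": -0.0024,"y": 0.084,"z": 0,"fingers": 0.004}]}}

```text
clock: 4.93
position: [506.2, 33.3, 77.9]
ee_rot: [-0.074, 0.997, 0.0, 0.0]
force: [0.2, 1.4, -4.2]
finger_gap: 0.094
```

```bash
python3 - <<'E'
from h import *
st()
cv2.imwrite("pics/s5.png",r.read_camera("side")[160:350,250:490].repeat(3,0).repeat(3,1))
cv2.imwrite("pics/t5.png",r.read_camera("top"))
E
```

```text
t 4.93 pos [506.2  33.3  77.9] heading 98.43 tz [ 0.  0. -1.] F [ 0.2  1.4 -4.2] gap 8.1 q [-0.06  0.55  1.99  0.    0.6  -1.78]
```

View pics/s5.png

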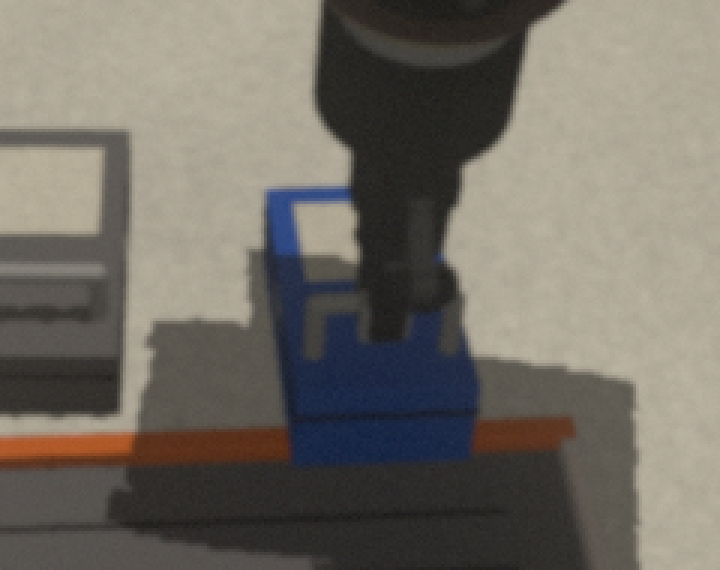

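View pics/t5.png

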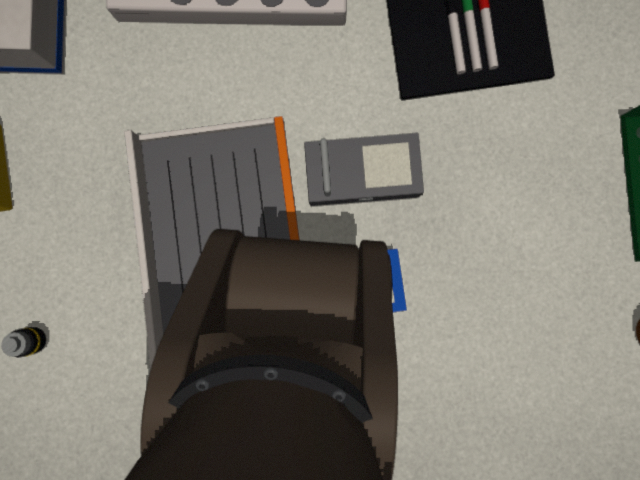

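Emit:
{"name": "send_rows", "arguments": {"targets": [{"ax": 0,"ay": 0,"az": 0,"x": 0,"y": 0.0012,"z": 0.0015,"fingers": 0.004},{"ax": 0,"ay": 0,"az": 0,"x": 0,"y": 0.0024,"z": 0.003,"fingers": 0.004},{"ax": 0,"ay": 0,"az": 0,"x": 0,"y": 0.0036,"z": 0.0045,"fingers": 0.004},{"ax": 0,"ay": 0,"az": 0,"x": 0,"y": 0.0036,"z": 0.0045,"fingers": 0.004},{"ax": 0,"ay": 0,"az": 0,"x": 0,"y": 0.0036,"z": 0.0045,"fingers": 0.004}]}}

```text
clock: 5.45
position: [506.3, 35.5, 74.2]
ee_rot: [-0.073, 0.997, -0.0, 0.001]
force: [-2.1, -4.9, 9.9]
finger_gap: 0.096
```

```bash
python3 - <<'E'
from h import *
st()
E
```

```text
t 5.45 pos [506.3  35.5  74.2] heading 98.39 tz [ 0.002 -0.001 -1.   ] F [-2.1 -4.9  9.9] gap 8.2 q [-0.06  0.56  2.   -0.    0.59 -1.78]
```

Emit:
{"name": "send_rows", "arguments": {"targets": [{"ax": 0,"ay": 0,"az": 0,"x": 0,"y": 0.0,"z": -0.0014,"fingers": 0.004},{"ax": 0,"ay": 0,"az": 0,"x": 0,"y": 0.005,"z": -0.0022,"fingers": 0.004},{"ax": 0,"ay": 0,"az": 0,"x": 0,"y": 0.0132,"z": -0.0036,"fingers": 0.004},{"ax": 0,"ay": 0,"az": 0,"x": 0,"y": 0.0195,"z": -0.0049,"fingers": 0.004},{"ax": 0,"ay": 0,"az": 0,"x": 0,"y": 0.0259,"z": -0.0064,"fingers": 0.004},{"ax": 0,"ay": 0,"az": 0,"x": 0,"y": 0.0318,"z": -0.0082,"fingers": 0.004},{"ax": 0,"ay": 0,"az": 0,"x": 0,"y": 0.0376,"z": -0.0101,"fingers": 0.004},{"ax": 0,"ay": 0,"az": 0,"x": 0,"y": 0.0376,"z": -0.0101,"fingers": 0.004},{"ax": 0,"ay": 0,"az": 0,"x": 0,"y": 0.0376,"z": -0.0101,"fingers": 0.004}]}}

```text
clock: 6.2
position: [500.3, 73.9, 83.8]
ee_rot: [-0.074, 0.997, 0.0, 0.0]
force: [-0.5, 1.9, -1.3]
finger_gap: 0.096
```

```bash
python3 - <<'E'
from h import *
st()
cv2.imwrite("pics/s6.png",r.read_camera("side")[160:350,250:490].repeat(3,0).repeat(3,1))
q,qt=np.load("q.npy")
rear=place(qt,[-72,-104.5-75,0])[0]
for tilt in(11,12,14):print(tilt,proj("side",case_pts(rear,qt[2],tilt,[[40,150,0],[-40,150,0],[40,0,45],[-40,0,45]])).round(1).tolist())
E
```

```text
t 6.2 pos [500.3  73.9  83.8] heading 98.44 tz [ 0.001  0.    -1.   ] F [-0.5  1.9 -1.3] gap 8.2 q [ 0.02  0.54  1.99  0.    0.61 -1.7 ]
11 [[349.6, 341.5], [412.0, 339.0], [339.9, 243.1], [395.0, 241.4]]
12 [[349.7, 340.1], [412.2, 337.5], [339.9, 242.7], [394.9, 241.0]]
14 [[349.9, 337.0], [412.6, 334.5], [339.8, 242.1], [394.7, 240.4]]
```

View pics/s6.png

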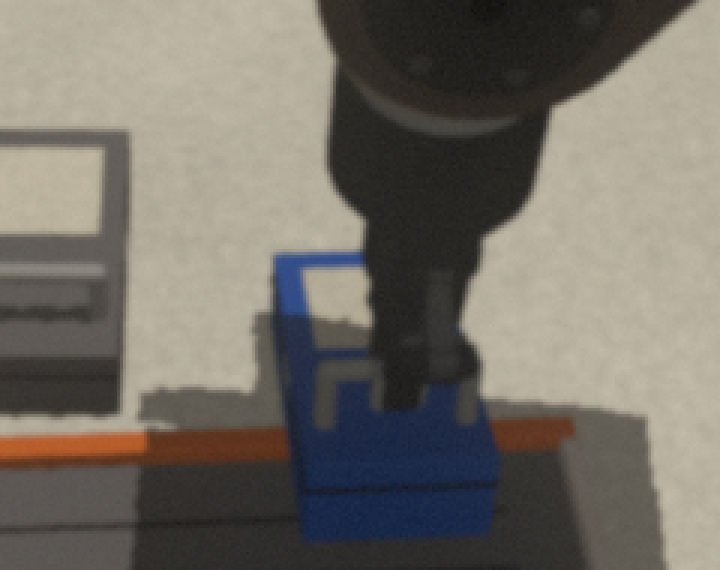

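Emit:
{"name": "send_rows", "arguments": {"targets": [{"ax": 0,"ay": 0,"az": 0,"x": 0,"y": 0.0045,"z": -0.0022,"fingers": 0.004},{"ax": 0,"ay": 0,"az": 0,"x": 0,"y": 0.0088,"z": -0.0044,"fingers": 0.004},{"ax": 0,"ay": 0,"az": 0,"x": 0,"y": 0.0134,"z": -0.0017,"fingers": 0.004},{"ax": 0,"ay": 0,"az": 0,"x": 0,"y": 0.018,"z": 0.001,"fingers": 0.004},{"ax": 0,"ay": 0,"az": 0,"x": 0,"y": 0.0225,"z": 0.0038,"fingers": 0.004},{"ax": 0,"ay": 0,"az": 0,"x": 0,"y": 0.0258,"z": 0.0064,"fingers": 0.004},{"ax": 0,"ay": 0,"az": 0,"x": 0,"y": 0.0291,"z": 0.009,"fingers": 0.004},{"ax": 0,"ay": 0,"az": 0,"x": 0,"y": 0.0322,"z": 0.0119,"fingers": 0.004},{"ax": 0,"ay": 0,"az": 0,"x": 0,"y": 0.0352,"z": 0.0148,"fingers": 0.004},{"ax": 0,"ay": 0,"az": 0,"x": 0,"y": 0.0352,"z": 0.0148,"fingers": 0.004}]}}

```text
clock: 7.08
position: [495.2, 109.1, 68.4]
ee_rot: [-0.073, 0.997, 0.0, 0.0]
force: [-0.3, 4.7, 6.3]
finger_gap: 0.092
```

```bash
python3 - <<'E'
from h import *
st()
cv2.imwrite("pics/s7.png",r.read_camera("side")[160:360,250:490].repeat(3,0).repeat(3,1))
E
```

```text
t 7.08 pos [495.2 109.1  68.4] heading 98.4 tz [ 0.     0.001 -1.   ] F [-0.3  4.7  6.3] gap 7.9 q [ 0.09  0.57  2.    0.    0.58 -1.63]
```

View pics/s7.png

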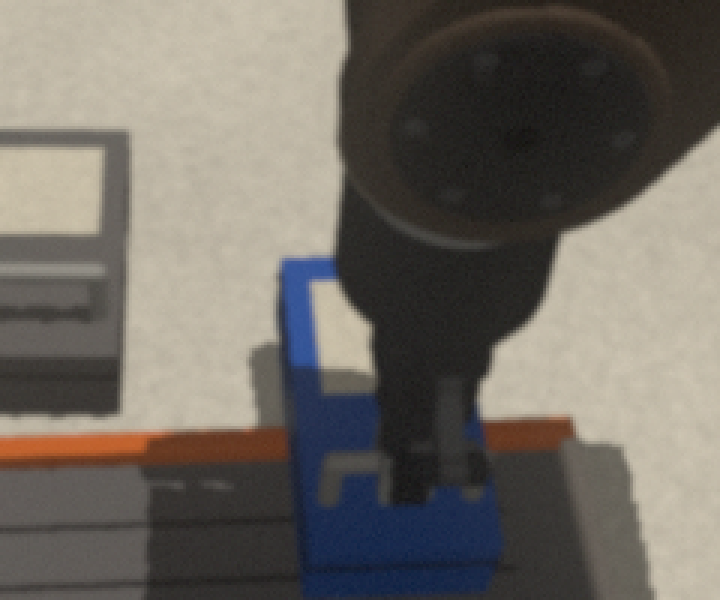

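Emit:
{"name": "send_rows", "arguments": {"targets": [{"ax": 0,"ay": 0,"az": 0,"x": 0,"y": 0,"z": 0,"fingers": 0.014},{"ax": 0,"ay": 0,"az": 0,"x": 0,"y": 0,"z": 0,"fingers": 0.014},{"ax": 0,"ay": 0,"az": 0,"x": 0,"y": 0.006,"z": 0,"fingers": 0.014},{"ax": 0,"ay": 0,"az": 0,"x": 0,"y": 0.014,"z": 0,"fingers": 0.014},{"ax": 0,"ay": 0,"az": 0,"x": 0,"y": 0.022,"z": 0,"fingers": 0.014},{"ax": 0,"ay": 0,"az": 0,"x": 0,"y": 0.03,"z": 0,"fingers": 0.014},{"ax": 0,"ay": 0,"az": 0,"x": 0,"y": 0.038,"z": 0,"fingers": 0.014},{"ax": 0,"ay": 0,"az": 0,"x": 0,"y": 0.046,"z": 0,"fingers": 0.014},{"ax": 0,"ay": 0,"az": 0,"x": 0,"y": 0.053,"z": 0,"fingers": 0.014},{"ax": 0,"ay": 0,"az": 0,"x": 0,"y": 0.058,"z": 0,"fingers": 0.014},{"ax": 0,"ay": 0,"az": 0,"x": 0,"y": 0.06,"z": 0,"fingers": 0.014},{"ax": 0,"ay": 0,"az": 0,"x": 0,"y": 0.06,"z": 0,"fingers": 0.014}]}}

```text
clock: 8.13
position: [486.3, 168.1, 68.7]
ee_rot: [-0.073, 0.997, 0.0, 0.0]
force: [0.3, -0.3, 1.1]
finger_gap: 0.164
```

```bash
python3 - <<'E'
from h import *
st()
cv2.imwrite("pics/s8.png",r.read_camera("side")[200:460,200:500].repeat(2,0).repeat(2,1))
E
```

```text
t 8.13 pos [486.3 168.1  68.7] heading 98.43 tz [ 0.  0. -1.] F [ 0.3 -0.3  1.1] gap 14.0 q [ 0.2   0.57  1.98  0.    0.59 -1.51]
```

View pics/s8.png

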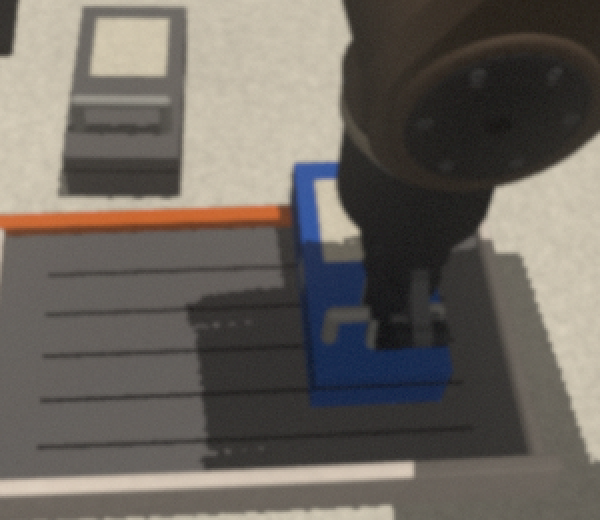

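Emit:
{"name": "send_rows", "arguments": {"targets": [{"ax": 0,"ay": 0,"az": 0,"x": 0,"y": 0.006,"z": 0,"fingers": 0.014},{"ax": 0,"ay": 0,"az": 0,"x": 0,"y": 0.012,"z": 0,"fingers": 0.014},{"ax": 0,"ay": 0,"az": 0,"x": 0,"y": 0.018,"z": 0,"fingers": 0.014},{"ax": 0,"ay": 0,"az": 0,"x": 0,"y": 0.024,"z": 0,"fingers": 0.014},{"ax": 0,"ay": 0,"az": 0,"x": 0,"y": 0.03,"z": 0,"fingers": 0.014},{"ax": 0,"ay": 0,"az": 0,"x": 0,"y": 0.035,"z": 0,"fingers": 0.014},{"ax": 0,"ay": 0,"az": 0,"x": 0,"y": 0.039,"z": 0,"fingers": 0.014},{"ax": 0,"ay": 0,"az": 0,"x": 0,"y": 0.041,"z": 0,"fingers": 0.014},{"ax": 0,"ay": 0,"az": 0,"x": 0,"y": 0.042,"z": 0,"fingers": 0.014},{"ax": 0,"ay": 0,"az": 0,"x": 0,"y": 0.042,"z": 0,"fingers": 0.014}]}}

```text
clock: 9.02
position: [480.2, 209.3, 68.7]
ee_rot: [-0.073, 0.997, 0.0, 0.0]
force: [0.7, 0.8, 1.1]
finger_gap: 0.164
```

```bash
python3 - <<'E'
from h import *
st()
cv2.imwrite("pics/s9.png",r.read_camera("side")[250:460,280:520].repeat(3,0).repeat(3,1))
E
```

```text
t 9.02 pos [480.2 209.3  68.7] heading 98.4 tz [ 0.  0. -1.] F [0.7 0.8 1.1] gap 14.0 q [ 0.28  0.58  1.96  0.    0.6  -1.43]
```

View pics/s9.png

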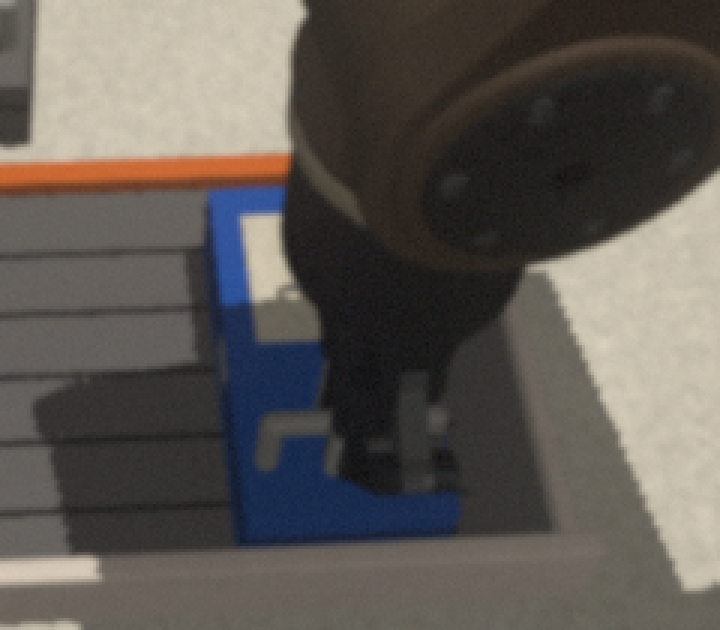

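Emit:
{"name": "send_rows", "arguments": {"targets": [{"ax": 0,"ay": 0,"az": 0,"x": 0,"y": 0.001,"z": 0,"fingers": 0.014},{"ax": 0,"ay": 0,"az": 0,"x": 0,"y": 0.002,"z": 0,"fingers": 0.014},{"ax": 0,"ay": 0,"az": 0,"x": 0,"y": 0.003,"z": 0,"fingers": 0.014},{"ax": 0,"ay": 0,"az": 0,"x": 0,"y": 0.004,"z": 0,"fingers": 0.014},{"ax": 0,"ay": 0,"az": 0,"x": 0,"y": 0.004,"z": 0,"fingers": 0.014}]}}

```text
clock: 9.48
position: [479.7, 213.0, 68.7]
ee_rot: [-0.073, 0.997, -0.0, 0.0]
force: [0.5, -2.0, 0.9]
finger_gap: 0.16
```

```bash
python3 - <<'E'
from h import *
st()
E
```

```text
t 9.48 pos [479.7 213.   68.7] heading 98.39 tz [ 0. -0. -1.] F [ 0.5 -2.   0.9] gap 13.7 q [ 0.29  0.58  1.96 -0.    0.6  -1.43]
```

Emit:
{"name": "send_rows", "arguments": {"targets": [{"ax": 0,"ay": 0,"az": 0,"x": 0,"y": 0.001,"z": 0,"fingers": 0.014},{"ax": 0,"ay": 0,"az": 0,"x": 0,"y": 0.002,"z": 0,"fingers": 0.014},{"ax": 0,"ay": 0,"az": 0,"x": 0,"y": 0.002,"z": 0,"fingers": 0.014}]}}

```text
clock: 9.73
position: [479.6, 213.9, 69.0]
ee_rot: [-0.073, 0.997, -0.001, 0.0]
force: [1.8, -15.4, 6.0]
finger_gap: 0.164
```

```bash
python3 - <<'E'
from h import *
st()
E
```

```text
t 9.73 pos [479.6 213.9  69. ] heading 98.42 tz [ 0.    -0.001 -1.   ] F [  1.8 -15.4   6. ] gap 14.0 q [ 0.29  0.58  1.95 -0.    0.61 -1.42]
```

Emit:
{"name": "send_rows", "arguments": {"targets": [{"ax": 0,"ay": 0,"az": 0,"x": 0,"y": -0.002,"z": 0,"fingers": 0.018},{"ax": 0,"ay": 0,"az": 0,"x": 0,"y": -0.004,"z": 0,"fingers": 0.03},{"ax": 0,"ay": 0,"az": 0,"x": 0,"y": -0.004,"z": 0,"fingers": 0.04},{"ax": 0,"ay": 0,"az": 0,"x": 0,"y": -0.004,"z": 0,"fingers": 0.04},{"ax": 0,"ay": 0,"az": 0,"x": 0,"y": -0.004,"z": -0.01,"fingers": 0.04},{"ax": 0,"ay": 0,"az": 0,"x": 0,"y": -0.004,"z": -0.03,"fingers": 0.04},{"ax": 0,"ay": 0,"az": 0,"x": 0,"y": -0.004,"z": -0.06,"fingers": 0.04},{"ax": 0,"ay": 0,"az": 0,"x": 0,"y": -0.004,"z": -0.1,"fingers": 0.04},{"ax": 0,"ay": 0,"az": 0,"x": 0,"y": -0.004,"z": -0.14,"fingers": 0.04}]}}

```text
clock: 10.48
position: [479.3, 211.0, 210.6]
ee_rot: [-0.073, 0.997, -0.0, -0.001]
force: [0.1, 0.2, -0.6]
finger_gap: 0.468
```

```bash
python3 - <<'E'
from h import *
st(); print(rel(down(98.4),np.array([480.2,210,209]),down(63),[282.4,520,209]))
E
```

```text
t 10.48 pos [479.3 211.  210.6] heading 98.4 tz [-0.001 -0.    -1.   ] F [ 0.1  0.2 -0.6] gap 40.0 q [ 0.29  0.37  1.83  0.    0.94 -1.43]
(array([ 0. ,  0. , 35.4]), array([0.1504, 0.3356, 0.    ]))
```

Move the arm aside for a clear view.

Emit:
{"name": "send_rows", "arguments": {"targets": [{"ax": 0,"ay": 0,"az": 0,"x": 0.02,"y": 0.04,"z": 0,"fingers": 0.04},{"ax": 0,"ay": 0,"az": 0,"x": 0.04,"y": 0.08,"z": 0,"fingers": 0.04},{"ax": 0,"ay": 0,"az": 0,"x": 0.06,"y": 0.12,"z": 0,"fingers": 0.04},{"ax": 0,"ay": 0,"az": 0,"x": 0.08,"y": 0.16,"z": 0,"fingers": 0.04},{"ax": 0,"ay": 0,"az": 0,"x": 0.1,"y": 0.2,"z": 0,"fingers": 0.04},{"ax": 0,"ay": 0,"az": 0,"x": 0.115,"y": 0.24,"z": 0,"fingers": 0.04},{"ax": 0,"ay": 0,"az": 0,"x": 0.13,"y": 0.28,"z": 0,"fingers": 0.04},{"ax": 0,"ay": 0,"az": 0,"x": 0.145,"y": 0.32,"z": 0,"fingers": 0.04},{"ax": 0,"ay": 0,"az": 0,"x": 0.15,"y": 0.335,"z": 0,"fingers": 0.04},{"ax": 0,"ay": 0,"az": 0,"x": 0.15,"y": 0.335,"z": 0,"fingers": 0.04},{"ax": 0,"ay": 0,"az": 0,"x": 0.15,"y": 0.335,"z": 0,"fingers": 0.04},{"ax": 0,"ay": 0,"az": 0,"x": 0.15,"y": 0.335,"z": 0,"fingers": 0.04}]}}

```text
clock: 11.48
position: [282.4, 520.2, 209.0]
ee_rot: [-0.074, 0.997, -0.0, -0.0]
force: [0.1, 0.3, 0.2]
finger_gap: 0.467
```

```bash
python3 - <<'E'
from h import *
st()
s=r.read_camera("side");t=r.read_camera("top")
g=lambda i:cv2.convertScaleAbs(i,alpha=1.5)
cv2.imwrite("pics/s10.png",g(s[180:470,160:500].repeat(2,0).repeat(2,1)))
cv2.imwrite("pics/t10.png",g(t[100:400,120:440].repeat(2,0).repeat(2,1)))
q,qt=np.load("q.npy")
c=place(qt,[-72,17.5,0])[0]
L=[[x,y,51] for x in(40,-40) for y in(75,-75)]
for n,o in(("side",(160,180)),("top",(120,100))):print(n,((proj(n,place([c[0],c[1],qt[2]],L))-o)*2).round(0).tolist())
E
```

```text
t 11.48 pos [282.4 520.2 209. ] heading 98.43 tz [-0. -0. -1.] F [0.1 0.3 0.2] gap 39.8 q [ 0.96  0.47  1.67 -0.    1.01 -0.76]
side [[403.0, 496.0], [378.0, 270.0], [548.0, 488.0], [502.0, 265.0]]
top [[51.0, 362.0], [287.0, 330.0], [64.0, 490.0], [303.0, 456.0]]
```

View pics/s10.png

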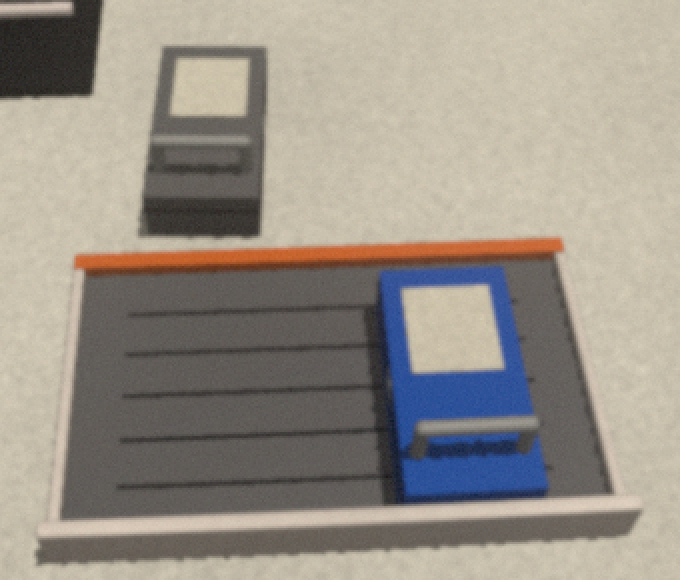

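View pics/t10.png

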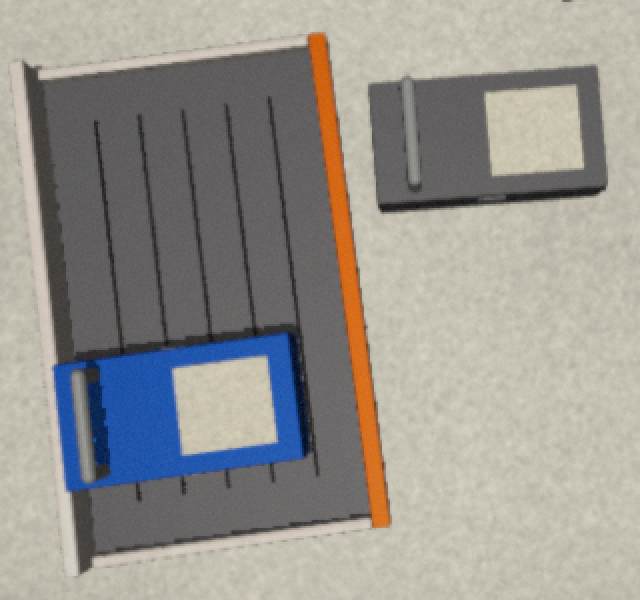

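```bash
python3 - <<'E'
from h import *
t=cv2.convertScaleAbs(r.read_camera("top"),alpha=1.5); s=cv2.convertScaleAbs(r.read_camera("side"),alpha=1.5)
a=cv2.resize(t[270:360,125:185],None,fx=6,fy=6,interpolation=cv2.INTER_CUBIC)
b=cv2.resize(s[390:450,330:450],None,fx=6,fy=6,interpolation=cv2.INTER_CUBIC)
cv2.imwrite("pics/t11.png",a);cv2.imwrite("pics/s11.png",b)
q,qt=np.load("q.npy")
for x in(-32,-112):
  print(proj("top",place(qt,[[x,92.5,51],[x,92.5,40]])).round(1).tolist(), proj("side",place(qt,[[x,92.5,51],[x,92.5,40]])).round(1).tolist())
E
```

```text
[[145.3, 281.2], [148.4, 281.1]] [[361.7, 427.9], [360.9, 432.1]]
[[152.1, 344.8], [155.0, 343.7]] [[434.1, 424.2], [432.4, 428.5]]
```

View pics/t11.png

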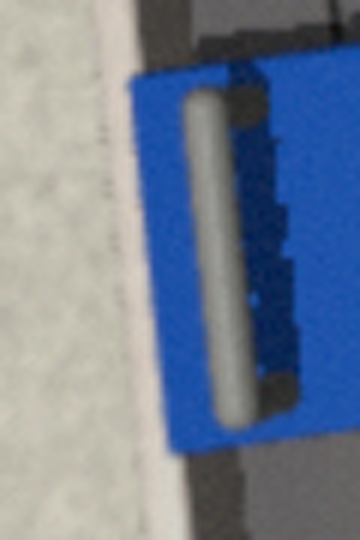

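View pics/s11.png

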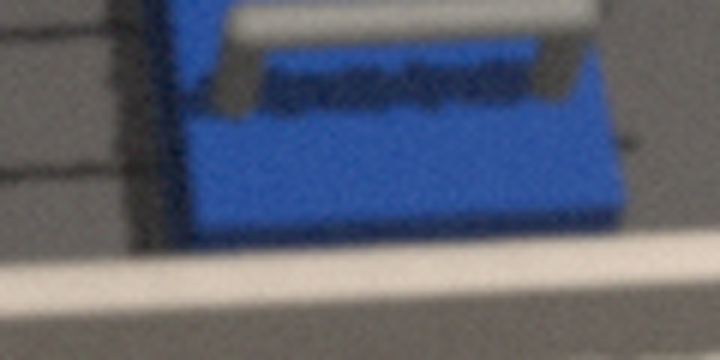

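```bash
python3 - <<'E'
from h import *
q,qt=np.load("q.npy");st();o=r.get_obs()
g=place(qt,[-72,-99,0])[0];print(g,rel(R.from_quat(o['ee_rot']),o['position'],down(98.4),[g[0],g[1],130]))
E
```

```text
t 11.68 pos [283.4 519.8 209. ] heading 98.3 tz [ 0.  0. -1.] F [-0.5  0.5 -1.2] gap 39.9 q [ 0.96  0.47  1.67 -0.    1.01 -0.76]
[504.68743867  46.52075729   0.        ] (array([ 0.01,  0.01, -0.1 ]), array([-0.1506, -0.5003,  0.079 ]))
```

Emit:
{"name": "send_rows", "arguments": {"targets": [{"ax": 0,"ay": 0,"az": 0,"x": -0.15,"y": -0.5,"z": 0,"fingers": 0.0},{"ax": 0,"ay": 0,"az": 0,"x": -0.15,"y": -0.5,"z": 0,"fingers": 0.0},{"ax": 0,"ay": 0,"az": 0,"x": -0.15,"y": -0.5,"z": 0,"fingers": 0.0},{"ax": 0,"ay": 0,"az": 0,"x": -0.15,"y": -0.5,"z": 0,"fingers": 0.0},{"ax": 0,"ay": 0,"az": 0,"x": -0.15,"y": -0.5,"z": 0,"fingers": 0.0},{"ax": 0,"ay": 0,"az": 0,"x": -0.15,"y": -0.5,"z": 0,"fingers": 0.0},{"ax": 0,"ay": 0,"az": 0,"x": -0.15,"y": -0.5,"z": 0,"fingers": 0.0},{"ax": 0,"ay": 0,"az": 0,"x": -0.15,"y": -0.5,"z": 0,"fingers": 0.0},{"ax": 0,"ay": 0,"az": 0,"x": -0.15,"y": -0.5,"z": 0,"fingers": 0.0},{"ax": 0,"ay": 0,"az": 0,"x": -0.15,"y": -0.5,"z": 0,"fingers": 0.0},{"ax": 0,"ay": 0,"az": 0,"x": -0.15,"y": -0.5,"z": 0,"fingers": 0.0},{"ax": 0,"ay": 0,"az": 0,"x": -0.15,"y": -0.5,"z": 0,"fingers": 0.0}]}}

```text
clock: 12.68
position: [495.1, 64.9, 209.1]
ee_rot: [-0.072, 0.997, 0.0, 0.0]
force: [0.6, 0.1, 0.3]
finger_gap: -0.001
```

Emit:
{"name": "send_rows", "arguments": {"targets": [{"ax": 0,"ay": 0,"az": 0,"x": 0,"y": 0,"z": 0,"fingers": 0.0},{"ax": 0,"ay": 0,"az": 0,"x": 0,"y": 0,"z": 0,"fingers": 0.0},{"ax": 0,"ay": 0,"az": 0,"x": 0,"y": 0,"z": 0,"fingers": 0.0}]}}

```text
clock: 12.93
position: [494.4, 67.2, 208.7]
ee_rot: [-0.072, 0.997, 0.0, -0.0]
force: [-0.4, 0.6, -0.7]
finger_gap: 0.002
```

```bash
python3 - <<'E'
from h import *
st();o=r.get_obs()
print(rel(R.from_quat(o['ee_rot']),o['position'],down(98.4),[504.7,46.5,28]))
E
```

```text
t 12.93 pos [494.4  67.2 208.7] heading 98.28 tz [-0.  0. -1.] F [-0.4  0.6 -0.7] gap 0.1 q [ 0.    0.34  1.89  0.    0.91 -1.71]
(array([ 0.01, -0.01, -0.12]), array([-0.0073, -0.022 ,  0.1807]))
```

Emit:
{"name": "send_rows", "arguments": {"targets": [{"ax": 0,"ay": 0,"az": 0,"x": -0.0073,"y": -0.022,"z": 0.03,"fingers": 0.0},{"ax": 0,"ay": 0,"az": 0,"x": -0.0073,"y": -0.022,"z": 0.06,"fingers": 0.0},{"ax": 0,"ay": 0,"az": 0,"x": -0.0073,"y": -0.022,"z": 0.09,"fingers": 0.0},{"ax": 0,"ay": 0,"az": 0,"x": -0.0073,"y": -0.022,"z": 0.12,"fingers": 0.0},{"ax": 0,"ay": 0,"az": 0,"x": -0.0073,"y": -0.022,"z": 0.14,"fingers": 0.0},{"ax": 0,"ay": 0,"az": 0,"x": -0.0073,"y": -0.022,"z": 0.155,"fingers": 0.0},{"ax": 0,"ay": 0,"az": 0,"x": -0.0073,"y": -0.022,"z": 0.17,"fingers": 0.0},{"ax": 0,"ay": 0,"az": 0,"x": -0.0073,"y": -0.022,"z": 0.18,"fingers": 0.0},{"ax": 0,"ay": 0,"az": 0,"x": -0.0073,"y": -0.022,"z": 0.18,"fingers": 0.0}]}}

```text
clock: 13.68
position: [504.2, 48.0, 27.3]
ee_rot: [-0.074, 0.997, 0.0, -0.001]
force: [-0.2, -0.2, 0.2]
finger_gap: 0.002
```

```bash
python3 - <<'E'
from h import *
st();cv2.imwrite("pics/s12.png",r.read_camera("side")[220:460,280:520].repeat(2,0).repeat(2,1))
E
```

```text
t 13.68 pos [504.2  48.   27.3] heading 98.47 tz [-0.003  0.    -1.   ] F [-0.2 -0.2  0.2] gap 0.2 q [-0.04  0.64  2.02  0.    0.48 -1.75]
```

View pics/s12.png

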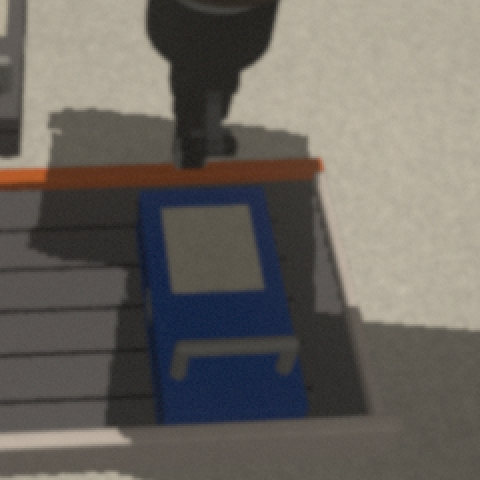

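Emit:
{"name": "send_rows", "arguments": {"targets": [{"ax": 0,"ay": 0,"az": 0,"x": 0,"y": 0.006,"z": 0,"fingers": 0.0},{"ax": 0,"ay": 0,"az": 0,"x": 0,"y": 0.012,"z": 0,"fingers": 0.0},{"ax": 0,"ay": 0,"az": 0,"x": 0,"y": 0.017,"z": 0,"fingers": 0.0},{"ax": 0,"ay": 0,"az": 0,"x": 0,"y": 0.02,"z": 0,"fingers": 0.0},{"ax": 0,"ay": 0,"az": 0,"x": 0,"y": 0.022,"z": 0,"fingers": 0.0}]}}

```text
clock: 14.15
position: [502.0, 69.5, 29.1]
ee_rot: [-0.073, 0.997, 0.0, 0.0]
force: [-1.1, -0.5, -0.1]
finger_gap: 0.0
```

Emit:
{"name": "send_rows", "arguments": {"targets": [{"ax": 0,"ay": 0,"az": 0,"x": 0,"y": 0.001,"z": 0,"fingers": 0.0},{"ax": 0,"ay": 0,"az": 0,"x": 0,"y": 0.002,"z": 0,"fingers": 0.0},{"ax": 0,"ay": 0,"az": 0,"x": 0,"y": 0.002,"z": 0,"fingers": 0.0}]}}

```text
clock: 14.4
position: [501.6, 70.9, 28.7]
ee_rot: [-0.073, 0.997, 0.0, -0.0]
force: [-0.4, 0.0, -0.5]
finger_gap: 0.002
```

Emit:
{"name": "send_rows", "arguments": {"targets": [{"ax": 0,"ay": 0,"az": 0,"x": 0,"y": 0.001,"z": 0,"fingers": 0.0},{"ax": 0,"ay": 0,"az": 0,"x": 0,"y": 0.002,"z": 0,"fingers": 0.0},{"ax": 0,"ay": 0,"az": 0,"x": 0,"y": 0.003,"z": 0,"fingers": 0.0},{"ax": 0,"ay": 0,"az": 0,"x": 0,"y": 0.003,"z": 0,"fingers": 0.0}]}}

```text
clock: 14.73
position: [501.3, 73.4, 28.6]
ee_rot: [-0.073, 0.997, -0.0, 0.0]
force: [0.4, -4.8, -0.2]
finger_gap: -0.0
```

Emit:
{"name": "send_rows", "arguments": {"targets": [{"ax": 0,"ay": 0,"az": 0,"x": 0,"y": 0.001,"z": 0,"fingers": 0.0},{"ax": 0,"ay": 0,"az": 0,"x": 0,"y": 0.002,"z": 0,"fingers": 0.0},{"ax": 0,"ay": 0,"az": 0,"x": 0,"y": 0.002,"z": 0,"fingers": 0.0}]}}

```text
clock: 14.98
position: [501.3, 73.8, 28.7]
ee_rot: [-0.073, 0.997, -0.001, 0.0]
force: [0.5, -23.8, 0.6]
finger_gap: -0.001
```

Emit:
{"name": "send_rows", "arguments": {"targets": [{"ax": 0,"ay": 0,"az": 0,"x": 0,"y": -0.005,"z": 0,"fingers": 0.0},{"ax": 0,"ay": 0,"az": 0,"x": 0,"y": -0.015,"z": 0,"fingers": 0.0},{"ax": 0,"ay": 0,"az": 0,"x": 0,"y": -0.022,"z": 0,"fingers": 0.0},{"ax": 0,"ay": 0,"az": 0,"x": 0,"y": -0.022,"z": -0.03,"fingers": 0.0},{"ax": 0,"ay": 0,"az": 0,"x": 0,"y": -0.022,"z": -0.07,"fingers": 0.0},{"ax": 0,"ay": 0,"az": 0,"x": 0,"y": -0.022,"z": -0.11,"fingers": 0.0},{"ax": 0,"ay": 0,"az": 0,"x": 0,"y": -0.022,"z": -0.15,"fingers": 0.0},{"ax": 0,"ay": 0,"az": 0,"x": 0,"y": -0.022,"z": -0.18,"fingers": 0.0},{"ax": 0,"ay": 0,"az": 0,"x": 0,"y": -0.022,"z": -0.18,"fingers": 0.0},{"ax": 0,"ay": 0,"az": 0,"x": 0,"y": -0.022,"z": -0.18,"fingers": 0.0}]}}

```text
clock: 15.82
position: [504.5, 53.7, 210.1]
ee_rot: [-0.073, 0.997, -0.0, 0.002]
force: [-0.2, 0.1, -0.5]
finger_gap: -0.004
```

```bash
python3 - <<'E'
from h import *
st();s=cv2.convertScaleAbs(r.read_camera("side"),alpha=1.5)
cv2.imwrite("pics/s13.png",cv2.resize(s[390:450,330:450],None,fx=6,fy=6,interpolation=cv2.INTER_CUBIC))
cv2.imwrite("pics/s14.png",s)
E
```

```text
t 15.82 pos [504.5  53.7 210.1] heading 98.38 tz [ 0.004  0.    -1.   ] F [-0.2  0.1 -0.5] gap -0.3 q [-0.02  0.35  1.87  0.    0.92 -1.74]
```

View pics/s14.png

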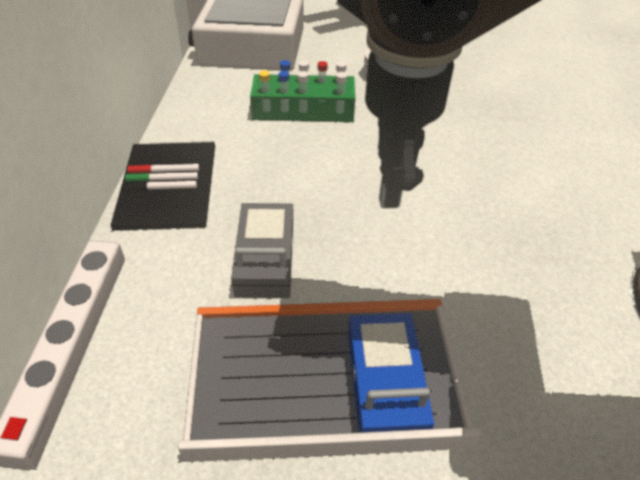

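View pics/s13.png

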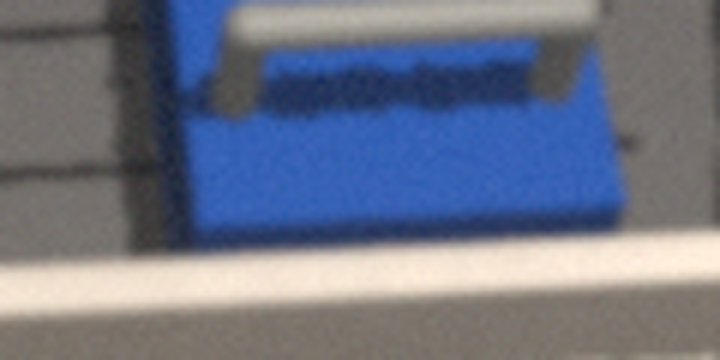

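The case lies flat against the rear wall, unchanged by the second push, and the grey case stands where it was. The arm is clear of everything.

```bash
python3 -c "
from rig import r
print(r.hand_in())"
```

```text
the job is handed in; nothing more can be done
None
```

The blue case is in the tray, lying flat with its front end against the rear wall, and the job was handed in at about 16 s of the 48 s allowed.

- **How it went in:** I gripped the handle lightly at 20 N and tipped the case about 10° with its rear edge on the bench. I dragged it forward and lowered the front onto the sill, where the contact force showed it resting. I slid it on with the rear edge still on the bench until its centre was past the sill, then let it pivot down into the tray. From there I pulled it with loosened fingers until the handle force rose to about 15 N at the rear wall.
- **Second push:** The side and top pictures disagreed on whether a gap was left. The top view suggested 1 to 3 mm at the front corners, while the side view showed contact within its error. To settle it I pushed the rear face with closed fingers. The force rose to about 24 N over less than 1 mm of travel, and the side view looked the same before and after, so the case was already at the wall.
- **Final state:** The last side picture shows the case flat in the tray, the grey case where it stood, and the gripper clear of everything, with no contact force. I did not take a final top picture after the second push, so that small disagreement rests on the push test.

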